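Stock the laundry caddy

ROBOT

A 6-joint arm with a two-finger parallel gripper is mounted at the origin on the work surface. World frame = base frame: x ahead of the robot, y to its left, z up, the work surface at z = 0. Lengths are in m, angles in degrees, forces in N, time in s.
With the tool pointing down it reaches from about 0.375 to 0.9 m from the base axis. Payload 3.1 kg.
Tool frame: the origin (TCP) lies on the centre line of the jaws, within the pads' length; the fingertips stand 8 mm ahead of it and the grasp point (between the pads) lies 11 mm behind it; z points along the fingers, y is the line along which they close (so a half turn about z gives the same grasp; the last joint's range is limited). The gripper opens to 87 mm and grips with 3 to 60 N. Pads are 19 mm wide; open, the fingers measure 117 mm over their backs; the gripper's body (75 mm by 190 mm) begins 51 mm behind the grasp point.
Start: joints at [-75.487, 30.224, 82.088, -0, 67.689, -10.227], TCP at [0.262, -0.568, 0.204] pointing down, gripper open.
Joint ranges: [-176.69, 176.69], [-43.24, 126.21], [12.49, 139.97], [-82, 262], [0, 151.66], [-163.58, 163.58]. Speed limits (degrees/s): [159.86, 159.86, 180, 180, 180, 180].

INTERFACE

Orientations are given as a 3x3 rotation matrix whose columns are the frame's x, y, z axes.
In Python, from rig import * gives the robot as it stands.
- The arm moves only by the tool step_arm, never from a script. Its argument "targets" is a list of rows, each a list of 5 numbers: the opening, from -1 (shut) to 1 (fully open), then the shift along the world's x, y, z normalised to -1 to 1, where 1 is 0.25 m, then the turn about the world's z normalised to -1 to 1, where 1 is 180 degrees. In form: [[fingers, x, y, z, turn], ...]. A call has 1 to 20 rows; each row is the pose to reach, as a shift and turn from the pose commanded when the call began, turning the shorter way round; what a row does not reach only later rows make up. A row lasts 1/10 s, in which the tool goes at most 50 mm and 8.59 degrees, less where a joint would pass 70% of its speed; a pose out of reach is approached as far as the arm can. A call with a number of a shift or a turn outside -1 to 1 is refused whole. A call with a gripper value outside its range is refused whole. The fingers move at their own pace and stop on an object; the grip force is fixed at half the most. Time passes only in rows, so rows that repeat a pose let the fingers close. It gives the time, the measured TCP pose, the force, the opening and the grip force at its end, in the units of the state.
- read_state(): the state, without advancing time (a new reading comes with each control period).
- capture(name): name is "scene" or "top"; returns a dict with "color" (384x512x3 uint8, red, green, blue), "mtx" (3x3 intrinsics, pixels), "pose" (4x4, takes a point from camera to world coordinates). Camera axes: x right, y down, z forward; pixel columns grow to the right and rows downward; lengths in m; the calibration is good to about 2 mm. A picture is of the moment at which its call begins. There is no depth.
- hand_in(): hands the job in; it is judged then, once.
The state is a dict: "time_s": time; "joint_positions": joint angles; "qvel": joint speeds; "tau": joint torques, N m; "position": TCP position; "tcp_rot": TCP orientation; "force": force on the tool from outside, world axes, zero at the start; "moment": the same for the moment, N m; "opening": opening from 0.0 (shut) to 1.0 (fully open); "grasp_force": force on a finger pad.
Only numpy, scipy, OpenCV 4.12 (cv2) and the standard library are available. Lean on these libraries where they do the work, as an engineer would, in place of code of your own. Each camera call takes 0.05 s, during which the arm holds its last target. There are 200 camera calls.

TASK

Pack the stain-removal kit into the laundry caddy: stand each of the three white bottles with a blue, green or yellow cap upright in the bay whose liner has the colour of its cap, and lay the scrubbing brush bristles down in the long bay. Leave the black bottle and the red-capped bottle standing where they are.

Things in the scene. Friction and masses are not known exactly. Their poses are not given: they have to be found in the camera images.
- caddy: white open caddy, fixed, 155 (its x) by 224 mm (its y); walls 5 mm thick, 38 high; floor 4 thick. Lips at both ends make it 250 long. Origin: centre of underside. Its -x half is one long bay, 72 (x) by 214 mm (y) inside, centre x = -36.5, y = 0. Its +x half is three square bays, 68 mm inside, centres x = 38.5, y = -73, 0, 73 mm, each with a coloured liner
- liner_blue: blue square liner, 64 x 64 mm, 3 mm thick, fixed on the floor of one of the caddy's three square bays (which one varies), centred in it. Origin: centre of its underside, 4 mm above the counter; axes as the caddy's
- liner_green: green square liner, 64 x 64 mm, 3 mm thick, fixed on the floor of one of the caddy's three square bays (which one varies), centred in it. Origin: centre of its underside, 4 mm above the counter; axes as the caddy's
- liner_yellow: yellow square liner, 64 x 64 mm, 3 mm thick, fixed on the floor of one of the caddy's three square bays (which one varies), centred in it. Origin: centre of its underside, 4 mm above the counter; axes as the caddy's
- bottle_blue: white bottle with blue cap and a blue label band, upright, 108 mm tall: round body 48 mm across up to z = 68 mm, sloping shoulder to 77, then the cap, 30 mm across, from 77 to 108 mm (a good grip). Origin: centre of the underside, z up. About 0.2 kg, loose
- bottle_green: white bottle with green cap and a green label band, upright, 108 mm tall: round body 48 mm across up to z = 68 mm, sloping shoulder to 77, then the cap, 30 mm across, from 77 to 108 mm (a good grip). Origin: centre of the underside, z up. About 0.2 kg, loose
- bottle_yellow: white bottle with yellow cap and a yellow label band, upright, 108 mm tall: round body 48 mm across up to z = 68 mm, sloping shoulder to 77, then the cap, 30 mm across, from 77 to 108 mm (a good grip). Origin: centre of the underside, z up. About 0.2 kg, loose
- brush: wooden laundry scrubbing brush lying bristles down, tan tufts, 120 mm long (its x) by 50 mm wide (its y), 74 mm tall: bristles and block up to z = 34 mm, above it a straight handle bar along x, 106 mm long, 22 mm wide, from z = 58 to 74 mm. Pinch the bar across its width, in the middle. Origin: centre of the underside, z up. About 0.15 kg
- bottle_red: look-alike that stays: white bottle with red cap and red label band, upright, 108 mm tall: round body 48 mm across up to z = 68 mm, sloping shoulder to 77, then the cap, 30 mm across, from 77 to 108 mm (a good grip). Origin: centre of the underside, z up. About 0.2 kg, loose
- bottle_black: look-alike that stays: black bottle with green cap and green label band, upright, 108 mm tall: round body 48 mm across up to z = 68 mm, sloping shoulder to 77, then the cap, 30 mm across, from 77 to 108 mm (a good grip). Origin: centre of the underside, z up. About 0.2 kg, loose
Things that resemble listed ones, but are neither listed nor needed, are in the scene too. What is shaped like the brush but pink is not meant.

How it is judged:
By the outcome, as a careful person would: the job done as asked, in the order asked, and still so for the second after the job is handed in, with the robot touching nothing.
It also fails if it takes over 106 s, if anything falls off the work surface, if the arm or the gripper's body presses on something with over 40 N, if the wrist force passes 120 N, or if a joint passes its speed limit or range.

## Working session

There is one attempt and no reset: what is moved stays moved. The work goes in short steps, Python scripts to look and compute and a tool call to move; the robot and the scene stay as the last step left them, time stands still between calls to the robot, and variables do not carry over. Pictures are saved under pics/ and viewed, at most 14 in all, crops included, and the job is handed in when it is done.

Besides the shell and the picture viewer there is one more tool, called after ">>>" as a command line: name --pt "numbers of a row" for each row, then --argument value for the rest. step_arm: Moves the arm, as the interface text tells. Scaled input: -1 to 1 covers 0.25 m each way for a shift and 180 degrees each way for a turn. Its arguments: {"type":"object","properties":{"targets":{"type":"array","items":{"type":"array","items":{"type":"number"}}}},"required":["targets"]}

```bash
mkdir -p pics; python3 - <<'E'
from rig import *
import cv2,numpy as np
for n in("scene","top"):
    c=capture(n); cv2.imwrite(f"pics/{n}0.png",cv2.resize(c["color"][:,:,::-1],(800,600),interpolation=cv2.INTER_CUBIC)); np.savez(f"{n}0.npz",**c)
    print(c["mtx"].round(1).tolist(),c["pose"].round(3).tolist())
s=read_state();print(s["position"],s["tcp_rot"],s["opening"],s["time_s"])
E
```

```text
[[346.9, 0.0, 256.0], [0.0, 346.9, 191.2], [0.0, 0.0, 1.0]] [[0.542, 0.451, -0.709, 1.239], [0.84, -0.302, 0.45, -0.541], [-0.011, -0.84, -0.543, 0.622], [0.0, 0.0, 0.0, 1.0]]
[[384.6, 0.0, 253.7], [0.0, 384.6, 193.4], [0.0, 0.0, 1.0]] [[0.027, -0.998, 0.06, 0.412], [-1.0, -0.027, 0.003, -0.063], [-0.002, -0.06, -0.998, 1.329], [0.0, 0.0, 0.0, 1.0]]
[ 0.26140333 -0.56693392  0.20305804] [[ 9.08208495e-01  4.18517692e-01 -5.19567547e-04]
 [ 4.18517885e-01 -9.08206534e-01  1.91617626e-03]
 [ 3.30079025e-04 -1.95773587e-03 -9.99998029e-01]] 0.9991439860842987 0.1
```

View pics/scene0.png

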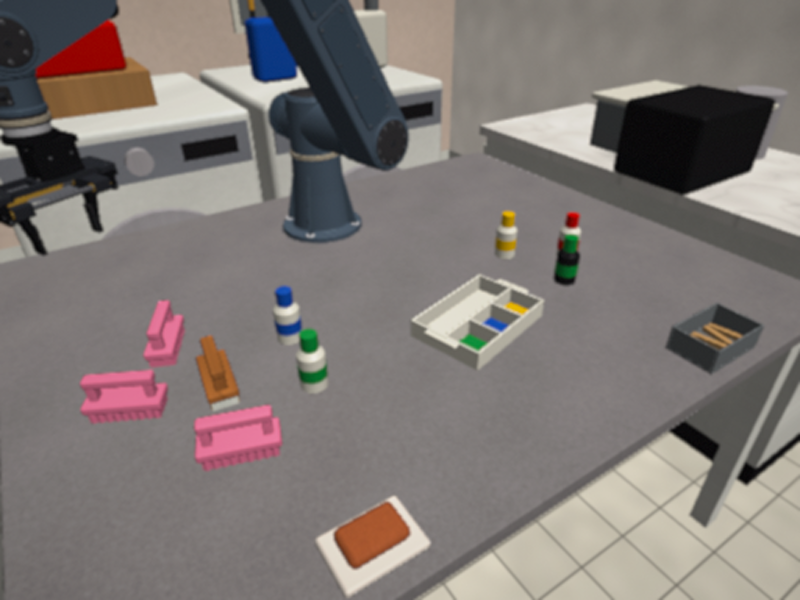

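View pics/top0.png

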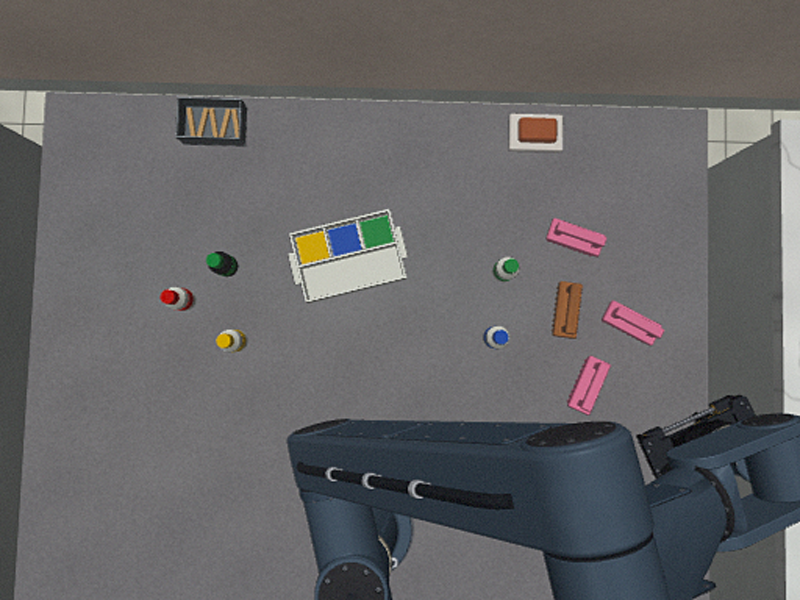

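Both views show the wanted bottles: blue at (497,337) and green at (508,268) on the right of the top view, yellow at (230,340) on the left. The brown brush is at (568,310) among pink ones. The caddy is around (347,255), with bays yellow, blue, green from left to right.

```bash
cat >u.py <<'E'
import numpy as np,cv2
def ray(c,uv,z):
    d=c["pose"][:3,:3]@np.linalg.inv(c["mtx"])@np.array([uv[0],uv[1],1.]);o=c["pose"][:3,3]
    return (o+d*(z-o[2])/d[2])[:2]
def line(c,uv):
    d=c["pose"][:3,:3]@np.linalg.inv(c["mtx"])@np.array([uv[0],uv[1],1.]);return c["pose"][:3,3],d/np.linalg.norm(d)
def tri(a,b):
    A=np.zeros((3,3));r=np.zeros(3)
    for o,d in(a,b):
        P=np.eye(3)-np.outer(d,d);A+=P;r+=P@o
    return np.linalg.solve(A,r)
H=dict(blue=(108,128),green=(50,75),yellow=(18,28),red=(0,5),brown=(6,16),pink=(160,176))
def blobs(c,k,mn=15):
    h=cv2.cvtColor(c["color"],cv2.COLOR_RGB2HSV);lo,hi=H[k]
    m=cv2.inRange(h,(lo,110,50),(hi,255,255))
    n,l,s,ct=cv2.connectedComponentsWithStats(m)
    return [(s[i,4],ct[i],s[i,:4],(l==i).astype(np.uint8)) for i in range(1,n) if s[i,4]>mn]
E
python3 - <<'E'
from u import *
for n in("top","scene"):
    c=dict(np.load(n+"0.npz"))
    for k in("blue","green","yellow","red","brown"):
        for a,ct,bb,m in blobs(c,k): 
            if ct[1]>90: print(n,k,a,ct.round(1),bb,"z7",ray(c,ct,.007).round(4),"z108",ray(c,ct,.105).round(4))
c=dict(np.load("top0.npz"));im=c["color"][:,:,::-1]
a=cv2.resize(im[120:205,170:280],None,fx=5,fy=5,interpolation=cv2.INTER_CUBIC)
b=cv2.resize(im[170:225,345:385],None,fx=5,fy=5,interpolation=cv2.INTER_CUBIC)
o=np.zeros((425,760,3),np.uint8);o[:425,:550]=a;o[:275,555:755]=b
cv2.imwrite("pics/crop.png",o)
E
```

```text
top blue 307 [220.  153.1] [210 143  21  21] z7 [0.6282 0.0622] z108 [0.6122 0.0529]
top blue 68 [320.1 215.3] [316 211   9   9] z7 [ 0.4224 -0.288 ] z108 [ 0.4216 -0.2713]
top green 303 [240.5 148. ] [230 138  22  21] z7 [ 0.6479 -0.0081] z108 [ 0.6304 -0.0122]
top green 83 [136.8 166.3] [132 162  11  10] z7 [0.5746 0.3486] z108 [0.5625 0.3181]
top green 18 [148.  170.6] [145 164   6  12] z7 [0.5607 0.3092] z108 [0.5497 0.2816]
top green 64 [326.8 169.7] [323 166   9   9] z7 [ 0.5802 -0.3086] z108 [ 0.5677 -0.2904]
top yellow 319 [199.7 158. ] [189 148  22  21] z7 [0.6092 0.1322] z108 [0.5945 0.1177]
top yellow 32 [154.2 217.5] [150 211   7  14] z7 [0.3996 0.2811] z108 [0.4005 0.2556]
top yellow 87 [143.5 217.7] [138 213  12  10] z7 [0.3979 0.3175] z108 [0.3989 0.2893]
top red 83 [107.5 189.8] [102 185  13  10] z7 [0.4905 0.4459] z108 [0.4847 0.4082]
top red 35 [119.9 191.8] [114 185  10  14] z7 [0.4847 0.4029] z108 [0.4793 0.3684]
top brown 501 [362.9 198. ] [354 180  19  37] z7 [ 0.4857 -0.4339] z108 [ 0.4802 -0.4064]
scene blue 114 [181.5 189. ] [176 183  11  13] z7 [ 0.2869 -0.2
[... 667 characters left out ...]
45 [ 21.  124.6] [  4 117  36  16] z7 [-0.6725 -0.6408] z108 [-0.3682 -0.6248]
scene yellow 79 [324.9 139.4] [321 135   9  10] z7 [0.2591 0.4301] z108 [0.415  0.2756]
scene yellow 84 [323.3 156.6] [317 153  14   8] z7 [0.3733 0.3176] z108 [0.5111 0.181 ]
scene yellow 71 [330.1 196.5] [323 193  15   8] z7 [0.5927 0.1483] z108 [0.6956 0.0386]
scene red 75 [366.1 140.3] [362 136   9  10] z7 [0.3623 0.5656] z108 [0.5018 0.3895]
scene brown 181 [459.1 214. ] [444 207  30  16] z7 [0.8706 0.398 ] z108 [0.9292 0.2486]
scene brown 699 [137.8 237.9] [126 215  27  43] z7 [ 0.4533 -0.4243] z108 [ 0.5784 -0.4428]
scene brown 1138 [237.2 341.8] [214 322  48  41] z7 [ 0.8707 -0.355 ] z108 [ 0.9293 -0.3845]
```

View pics/crop.png

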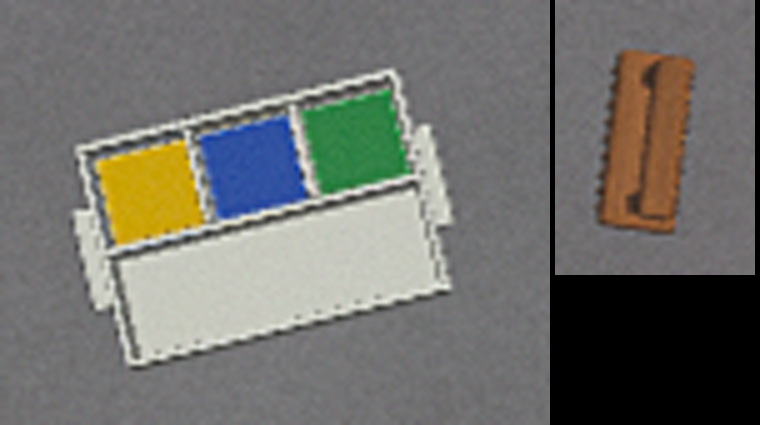

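The crop shows the caddy rim corners at crop (79,149), (393,72), (448,289) and (131,364). The brush block is about (601–692, 50–232), with its handle bar from (674,57) to (656,218).

```bash
python3 - <<'E'
from u import *
t=dict(np.load("top0.npz"));s=dict(np.load("scene0.npz"))
for k,a,b in(("blue",(320.1,215.3),(181.5,189)),("green",(326.8,169.7),(197.2,217.3)),("yellow",(143.5,217.7),(324.9,139.4)),("black",(136.8,166.3),(364.9,155.9)),("red",(107.5,189.8),(366.1,140.3))):
    print(k,tri(line(t,a),line(s,b)).round(4),ray(t,a,.1).round(4),ray(s,b,.09).round(4))
f=lambda x,y,ox=170,oy=120:((x+.5)/5-.5+ox,(y+.5)/5-.5+oy)
P=[ray(t,f(*p),.038) for p in((79,149),(393,72),(448,289),(131,364))]
P=np.array(P);print(P.round(4),P.mean(0).round(4),np.linalg.norm(np.roll(P,-1,0)-P,axis=1).round(4))
c=P.mean(0);e=(P[0]+P[3]-P[1]-P[2]);e/=np.linalg.norm(e);x=(P[0]+P[1]-P[2]-P[3]);x/=np.linalg.norm(x)
print("y",e,np.degrees(np.arctan2(e[1],e[0])),"x",x,np.degrees(np.arctan2(x[1],x[0])))
L=dict(blue=(220,153.1),green=(240.5,148),yellow=(199.7,158))
for k,v in L.items(): 
    q=ray(t,v,.007);print(k,q.round(4),((q-c)@x).round(4),((q-c)@e).round(4))
# block axis corners z34; handle z74
g=lambda x,y:f(x-555,y,345,170)
A=ray(t,g(674,57),.074);B=ray(t,g(656,218),.074);print("handle",A,B,(A+B)/2,np.linalg.norm(A-B),np.degrees(np.arctan2(*(A-B)[::-1])))
a,ct,bb,m=[q for q in blobs(t,"brown") if abs(q[1][0]-363)<3][0]
r=cv2.minAreaRect(cv2.findNonZero(m));bp=np.array([ray(t,p,.034) for p in cv2.boxPoints(r)]);print(r,bp.round(4),bp.mean(0))
E
```

```text
blue [ 0.4217 -0.2728  0.0944] [ 0.4216 -0.2721] [ 0.4152 -0.2704]
green [ 0.5692 -0.2919  0.0948] [ 0.5684 -0.2912] [ 0.5632 -0.2895]
yellow [0.3987 0.292  0.0948] [0.399  0.2909] [0.391  0.2992]
black [0.5635 0.3218 0.0896] [0.5632 0.3196] [0.5637 0.3194]
red [0.4849 0.4122 0.0931] [0.485  0.4102] [0.4804 0.4168]
[[ 0.6328  0.1769]
 [ 0.6911 -0.0343]
 [ 0.5442 -0.0754]
 [ 0.4879  0.1365]] [0.589  0.0509] [0.2191 0.1526 0.2192 0.1504]
y [-0.26150142  0.96520309] 105.1591698817321 x [0.96308173 0.26920917] 15.61721353101132
blue [0.6283 0.0623] 0.0409 0.0007
green [ 0.648  -0.0083] 0.0409 -0.0725
yellow [0.6093 0.132 ] 0.0415 0.0729
handle [ 0.53810866 -0.43267465] [ 0.43251876 -0.42188055] [ 0.48531371 -0.4272776 ] 0.10614018850973142 -5.836882525624538
((362.7692565917969, 197.84616088867188), (14.884167671203613, 34.9777946472168), 7.125016689300537) [[ 0.4285 -0.3945]
 [ 0.546  -0.4078]
 [ 0.5411 -0.4577]
 [ 0.4237 -0.4441]] [ 0.48481377 -0.42602686]
```

>>> step_arm --pt "1 0.64 1 0.1 0.448" --pt "1 0.64 1 0.1 0.448" --pt "1 0.64 1 0.1 0.448" --pt "1 0.64 1 0.1 0.448" --pt "1 0.64 1 0.1 0.448" --pt "1 0.64 1 0.1 0.448" --pt "1 0.64 1 0.1 0.448" --pt "1 0.64 1 0.1 0.448" --pt "1 0.64 1 0.1 0.448" --pt "1 0.64 1 0.1 0.448" --pt "1 0.64 1 0.1 0.448" --pt "1 0.64 1 0.1 0.448" --pt "1 0.64 1 0.1 0.448"

```text
time_s: 1.4
position: [0.4214, -0.3175, 0.2288]
tcp_rot: [[-0.264, 0.964, -0.0], [0.964, 0.264, 0.0], [0.0, -0.0, -1.0]]
force: [1.4, 0.1, 0.3]
opening: 1.0
grasp_force: 0.0
```

>>> step_arm --pt "1 0 0.18 0 0" --pt "1 0 0.18 -0.1 0" --pt "1 0 0.18 -0.28 0" --pt "1 0 0.18 -0.44 0" --pt "1 0 0.18 -0.54 0" --pt "1 0 0.18 -0.572 0" --pt "1 0 0.18 -0.572 0" --pt "-1 0 0.18 -0.572 0" --pt "-1 0 0.18 -0.572 0" --pt "-1 0 0.18 -0.572 0" --pt "-1 0 0.18 -0.572 0" --pt "-1 0 0.18 -0.572 0" --pt "-1 0 0.18 -0.572 0" --pt "-1 0 0.18 -0.572 0" --pt "-1 0 0.18 -0.572 0"

```text
time_s: 2.9
position: [0.4215, -0.2726, 0.0859]
tcp_rot: [[-0.265, 0.964, -0.0], [0.964, 0.265, 0.0], [0.0, -0.0, -1.0]]
force: [-0.6, 0.4, 1.1]
opening: 0.358
grasp_force: 0.2
```

>>> step_arm --pt "-1 0 0 0 0" --pt "-1 0 0 0 0" --pt "-1 0 0 0 0" --pt "-1 0 0 0.06 0" --pt "-1 0 0 0.2 0" --pt "-1 0 0 0.36 0" --pt "-1 0 0.1 0.52 0" --pt "-1 0.15 0.22 0.6 0" --pt "-1 0.28 0.36 0.6 0" --pt "-1 0.4 0.5 0.6 0" --pt "-1 0.52 0.64 0.6 0" --pt "-1 0.64 0.78 0.6 0" --pt "-1 0.75 0.9 0.6 0" --pt "-1 0.822 1 0.6 0" --pt "-1 0.822 1 0.6 0"

```text
time_s: 4.4
position: [0.6287, -0.0185, 0.2348]
tcp_rot: [[-0.269, 0.963, 0.0], [0.963, 0.269, 0.002], [0.002, 0.001, -1.0]]
force: [-0.9, -0.7, -2.3]
opening: 0.322
grasp_force: 30.0
```

>>> step_arm --pt "-1 0 0.15 0 0" --pt "-1 0 0.3 0 0" --pt "-1 0 0.336 0 0" --pt "-1 0 0.336 0 0" --pt "-1 0 0.336 -0.08 0" --pt "-1 0 0.336 -0.2 0" --pt "-1 0 0.336 -0.34 0" --pt "-1 0 0.336 -0.45 0" --pt "-1 0 0.336 -0.52 0" --pt "-1 0 0.336 -0.552 0" --pt "-1 0 0.336 -0.566 0" --pt "-1 0 0.336 -0.566 0" --pt "-1 0 0.336 -0.566 0"

```text
time_s: 5.7
position: [0.6281, 0.0609, 0.0956]
tcp_rot: [[-0.265, 0.964, 0.002], [0.964, 0.265, -0.0], [-0.001, 0.002, -1.0]]
force: [-0.0, 0.2, -2.7]
opening: 0.318
grasp_force: 30.0
```

```bash
python3 - <<'E'
from rig import *
import cv2
c=capture("scene");cv2.imwrite("pics/s1.png",cv2.resize(c["color"][130:260,230:390,::-1],None,fx=4,fy=4,interpolation=cv2.INTER_CUBIC))
E
```

```text
(no output)
```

View pics/s1.png

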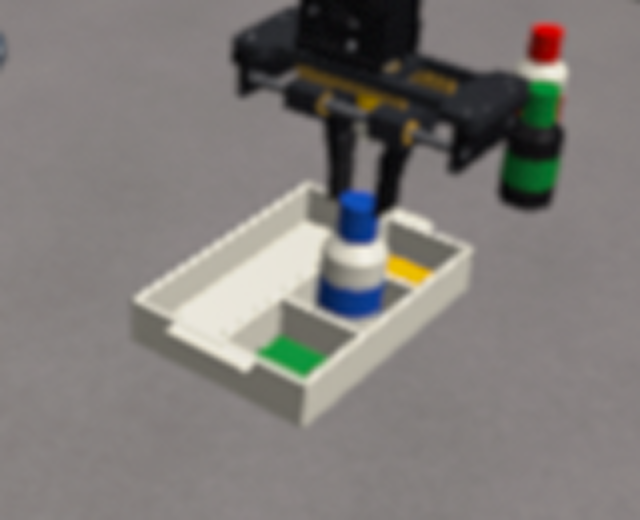

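The blue bottle stands upright in the middle bay, at crop (355,260), still held. I'll release it and go for green.

>>> step_arm --pt "-1 0 0 -0.004 0" --pt "-1 0 0 -0.004 0" --pt "0.2 0 0 -0.004 0" --pt "0.2 0 0 -0.004 0" --pt "0.2 0 0 -0.004 0" --pt "0.2 0 0 -0.004 0" --pt "0.2 0 0 0.08 0" --pt "0.2 0 0 0.24 0" --pt "0.2 0 0 0.42 0" --pt "0.6 0 -0.1 0.54 0" --pt "1 -0.05 -0.25 0.54 0" --pt "1 -0.1 -0.43 0.54 0" --pt "1 -0.14 -0.61 0.54 0" --pt "1 -0.18 -0.8 0.54 0" --pt "1 -0.232 -0.96 0.54 0" --pt "1 -0.232 -1 0.54 0"

```text
time_s: 7.35
position: [0.5678, -0.1929, 0.2296]
tcp_rot: [[-0.261, 0.965, -0.0], [0.965, 0.261, -0.002], [-0.002, -0.001, -1.0]]
force: [-0.5, -0.1, -0.3]
opening: 0.988
grasp_force: 0.0
```

>>> step_arm --pt "1 0 -0.2 0 0" --pt "1 0 -0.38 0 0" --pt "1 0 -0.412 -0.04 0" --pt "1 0 -0.412 -0.2 0" --pt "1 0 -0.412 -0.38 0" --pt "1 0 -0.412 -0.52 0" --pt "1 0 -0.412 -0.574 0" --pt "1 0 -0.412 -0.574 0" --pt "-1 0 -0.412 -0.574 0" --pt "-1 0 -0.412 -0.574 0" --pt "-1 0 -0.412 -0.574 0" --pt "-1 0 -0.412 -0.574 0" --pt "-1 0 -0.412 -0.574 0" --pt "-1 0 -0.412 -0.574 0" --pt "-1 0 -0.412 -0.574 0" --pt "-1 0 -0.412 -0.574 0" --pt "-1 0 -0.412 -0.574 0" --pt "-1 0 -0.412 -0.574 0" --pt "-1 0 -0.412 -0.574 0" --pt "-1 0 -0.412 -0.574 0"

```text
time_s: 9.35
position: [0.5689, -0.2916, 0.0859]
tcp_rot: [[-0.265, 0.964, -0.0], [0.964, 0.265, 0.0], [0.0, -0.0, -1.0]]
force: [-0.5, -0.1, 0.2]
opening: 0.326
grasp_force: 30.0
```

>>> step_arm --pt "-1 0 0 0.06 0" --pt "-1 0 0 0.2 0" --pt "-1 0 0 0.36 0" --pt "-1 0.03 0.1 0.52 0" --pt "-1 0.08 0.25 0.6 0" --pt "-1 0.14 0.42 0.6 0" --pt "-1 0.2 0.6 0.6 0" --pt "-1 0.25 0.77 0.6 0" --pt "-1 0.29 0.92 0.6 0" --pt "-1 0.31 1 0.6 0" --pt "-1 0.31 1 0.6 0"

```text
time_s: 10.45
position: [0.6467, -0.0376, 0.2365]
tcp_rot: [[-0.27, 0.963, 0.0], [0.963, 0.27, 0.002], [0.002, 0.001, -1.0]]
force: [0.8, -0.5, -2.5]
opening: 0.323
grasp_force: 30.0
```

>>> step_arm --pt "-1 0 0.08 0 0" --pt "-1 0 0.13 0 0" --pt "-1 0 0.13 0 0" --pt "-1 0 0.13 0 0" --pt "-1 0 0.13 -0.08 0" --pt "-1 0 0.13 -0.2 0" --pt "-1 0 0.13 -0.34 0" --pt "-1 0 0.13 -0.45 0" --pt "-1 0 0.13 -0.52 0" --pt "-1 0 0.13 -0.552 0" --pt "-1 0 0.13 -0.57 0" --pt "-1 0 0.13 -0.57 0" --pt "-1 0 0.13 -0.57 0"

```text
time_s: 11.75
position: [0.6476, -0.0095, 0.0947]
tcp_rot: [[-0.265, 0.964, 0.003], [0.964, 0.265, -0.001], [-0.001, 0.002, -1.0]]
force: [0.1, 0.2, -1.5]
opening: 0.323
grasp_force: 30.0
```

```bash
python3 - <<'E'
from rig import *
import cv2
c=capture("scene");cv2.imwrite("pics/s2.png",cv2.resize(c["color"][130:260,230:390,::-1],None,fx=4,fy=4,interpolation=cv2.INTER_CUBIC))
E
```

```text
(no output)
```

View pics/s2.png

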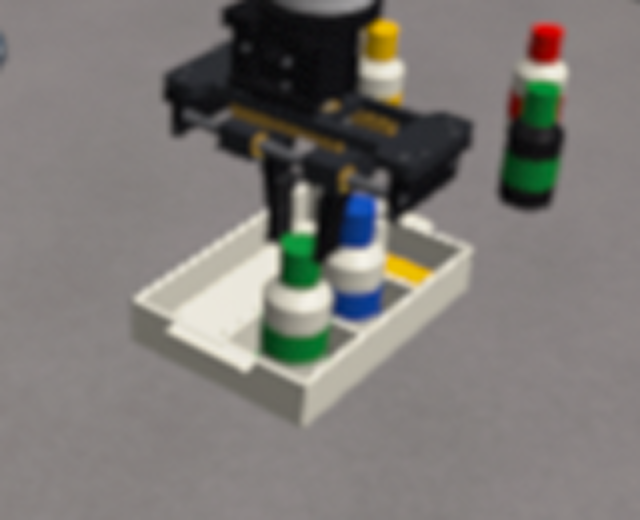

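Green is seated in its bay at (297,320). Next I'll release it and go to yellow.

>>> step_arm --pt "0.1 0 0 0 0" --pt "0.1 0 0 0 0" --pt "0.1 0 0 0 0" --pt "0.1 0 0 0 0" --pt "0.1 0 0 0.08 0" --pt "0.1 0 0 0.24 0" --pt "0.1 0 0 0.42 0" --pt "0.6 -0.04 0.04 0.54 0" --pt "1 -0.16 0.16 0.54 0" --pt "1 -0.29 0.29 0.54 0" --pt "1 -0.42 0.42 0.54 0" --pt "1 -0.55 0.55 0.54 0" --pt "1 -0.68 0.69 0.54 0" --pt "1 -0.82 0.83 0.54 0" --pt "1 -0.93 0.95 0.54 0" --pt "1 -0.992 1 0.54 0" --pt "1 -0.992 1 0.54 0"

```text
time_s: 13.5
position: [0.3959, 0.2423, 0.2287]
tcp_rot: [[-0.269, 0.963, -0.001], [0.963, 0.269, 0.0], [0.0, -0.001, -1.0]]
force: [0.3, 0.7, -0.4]
opening: 1.0
grasp_force: 0.0
```

>>> step_arm --pt "1 0 0.15 0 0" --pt "1 0 0.202 0 0" --pt "1 0 0.202 -0.04 0" --pt "1 0 0.202 -0.2 0" --pt "1 0 0.202 -0.38 0" --pt "1 0 0.202 -0.52 0" --pt "1 0 0.202 -0.57 0" --pt "1 0 0.202 -0.57 0" --pt "-1 0 0.202 -0.57 0" --pt "-1 0 0.202 -0.57 0" --pt "-1 0 0.202 -0.57 0" --pt "-1 0 0.202 -0.57 0" --pt "-1 0 0.202 -0.57 0" --pt "-1 0 0.202 -0.57 0" --pt "-1 0 0.202 -0.57 0" --pt "-1 0 0.202 -0.57 0" --pt "-1 0 0.202 -0.57 0" --pt "-1 0 0.202 -0.57 0" --pt "-1 0 0.202 -0.57 0" --pt "-1 0 0.202 -0.57 0"

```text
time_s: 15.5
position: [0.3985, 0.2914, 0.086]
tcp_rot: [[-0.265, 0.964, -0.0], [0.964, 0.265, -0.0], [0.0, -0.0, -1.0]]
force: [0.7, 0.9, 1.2]
opening: 0.324
grasp_force: 30.0
```

>>> step_arm --pt "-1 0 0 0.06 0" --pt "-1 0 0 0.2 0" --pt "-1 0 0 0.36 0" --pt "-1 0.1 -0.08 0.52 0" --pt "-1 0.23 -0.18 0.6 0" --pt "-1 0.37 -0.28 0.6 0" --pt "-1 0.51 -0.39 0.6 0" --pt "-1 0.65 -0.5 0.6 0" --pt "-1 0.77 -0.59 0.6 0" --pt "-1 0.838 -0.64 0.6 0" --pt "-1 0.838 -0.64 0.6 0" --pt "-1 0.838 -0.64 0.6 0"

```text
time_s: 16.7
position: [0.607, 0.1313, 0.2348]
tcp_rot: [[-0.264, 0.964, -0.003], [0.964, 0.264, 0.001], [0.001, -0.003, -1.0]]
force: [-0.0, 0.6, -1.5]
opening: 0.318
grasp_force: 30.0
```

>>> step_arm --pt "-1 0 0 0 0" --pt "-1 0 0 -0.08 0" --pt "-1 0 0 -0.2 0" --pt "-1 0 0 -0.34 0" --pt "-1 0 0 -0.45 0" --pt "-1 0 0 -0.52 0" --pt "-1 0 0 -0.552 0" --pt "-1 0 0 -0.57 0" --pt "-1 0 0 -0.57 0" --pt "-1 0 0 -0.57 0"

```text
time_s: 17.7
position: [0.6089, 0.1317, 0.0947]
tcp_rot: [[-0.266, 0.964, 0.002], [0.964, 0.266, 0.0], [-0.001, 0.002, -1.0]]
force: [-0.5, -0.8, -0.9]
opening: 0.314
grasp_force: 30.0
```

```bash
python3 - <<'E'
from rig import *
import cv2
c=capture("scene");cv2.imwrite("pics/s3.png",cv2.resize(c["color"][130:260,230:390,::-1],None,fx=4,fy=4,interpolation=cv2.INTER_CUBIC))
E
```

```text
(no output)
```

View pics/s3.png

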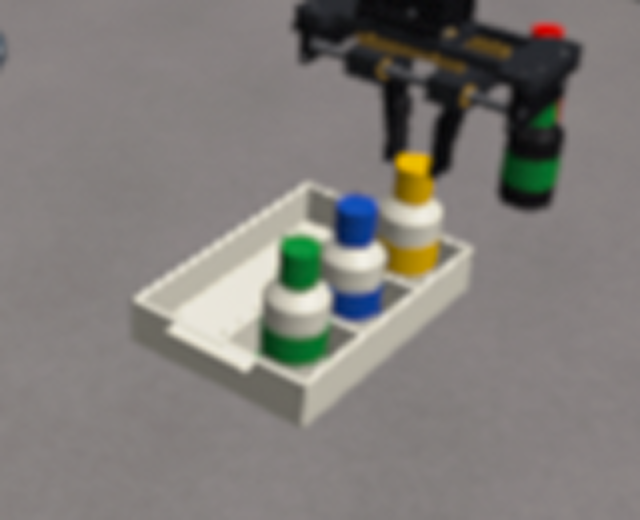

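All three bottles stand upright in their bays (yellow at (412,215)). Releasing yellow, then the brush.

>>> step_arm --pt "0.1 0 0 0 0" --pt "0.1 0 0 0 0" --pt "0.1 0 0 0 0" --pt "0.1 0 0 0 0" --pt "0.1 0 0 0.08 0" --pt "0.1 0 0 0.24 0" --pt "0.1 0 0 0.42 0" --pt "0.6 -0.02 -0.06 0.56 0" --pt "0.6 -0.06 -0.22 0.56 0" --pt "0.6 -0.1 -0.4 0.56 0" --pt "0.6 -0.14 -0.58 0.56 0" --pt "0.6 -0.18 -0.76 0.56 0" --pt "0.6 -0.2 -1 0.56 0" --pt "0.6 -0.2 -1 0.56 0"

```text
time_s: 19.15
position: [0.5579, -0.1238, 0.2338]
tcp_rot: [[-0.26, 0.966, 0.001], [0.966, 0.26, -0.003], [-0.003, 0.0, -1.0]]
force: [0.1, 0.8, 0.2]
opening: 0.794
grasp_force: 0.0
```

>>> step_arm --pt "0.6 -0.05 -0.18 0 0.04" --pt "0.6 -0.1 -0.36 0 0.085" --pt "0.6 -0.15 -0.54 0 0.13" --pt "0.6 -0.2 -0.72 0 0.175" --pt "0.6 -0.26 -0.9 0 0.22" --pt "0.6 -0.292 -1 0 0.26" --pt "0.6 -0.292 -1 0 0.3" --pt "0.6 -0.292 -1 0 0.35" --pt "0.6 -0.292 -1 0 0.38" --pt "0.6 -0.292 -1 0 0.38" --pt "0.6 -0.292 -1 0 0.38"

```text
time_s: 20.25
position: [0.4853, -0.368, 0.2334]
tcp_rot: [[-0.994, 0.11, 0.0], [0.11, 0.994, 0.0], [0.0, 0.0, -1.0]]
force: [0.7, 0.9, -0.2]
opening: 0.801
grasp_force: 0.0
```

```bash
python3 - <<'E'
from rig import *
from u import *
s=read_state();print(s["position"],s["joint_positions"],s["opening"])
for n in("top","scene"):
    c=capture(n)
    for k in("brown","green","yellow","blue","red"):
        for a,ct,bb,m in blobs(c,k):
            if ct[1]>130 : print(n,k,a,ct.round(1),bb)
E
```

```text
[ 0.48534588 -0.36803086  0.23341005] [-4.76809952e+01  2.72060865e+01  8.25310850e+01  1.66958646e-02
  7.02800421e+01 -1.31369457e+02] 0.8011868176159536
top brown 17 [361.1 183.6] [359 182   6   5]
top green 61 [239.4 142.8] [236 139   8   9]
top green 106 [240.9 150.5] [231 138  21  21]
top green 86 [136.9 166.3] [132 162  11  10]
top green 23 [148.  170.6] [144 164   7  13]
top yellow 84 [195.2 153.4] [189 149  12  10]
top yellow 142 [202.  160.5] [191 148  20  21]
top blue 66 [218.4 148. ] [214 143  10  10]
top blue 126 [219.7 155.4] [210 143  21  21]
top red 74 [107.5 189.4] [102 185  13  10]
top red 33 [119.7 191.8] [114 185  10  14]
scene brown 180 [459.3 214.1] [444 207  30  16]
scene brown 700 [137.8 237.9] [126 215  27  43]
scene brown 1135 [237.2 341.8] [214 322  48  41]
scene green 85 [364.9 155.9] [361 151   9  11]
scene green 96 [362.4 173. ] [356 169  14   9]
scene green 107 [304.9 195.1] [301 189   9  13]
scene green 91 [303.4 216.7] [296 213  16   8]
scene yellow 118 [333.2 174.8] [328 169  11  13]
scene yellow 89 [332.7 194.6] [326 191  14   8]
scene blue 113 [318.6 184.6] [314 179  10  13]
scene blue 62 [319.  205.9] [314 203  11   7]
scene red 75 [366.1 140.3] [362 136   9  10]
```

>>> step_arm --pt "0.15 0 -0.15 0 0" --pt "0.15 0 -0.234 0 0" --pt "0.15 0 -0.234 0 0" --pt "0.15 0 -0.234 -0.12 0" --pt "0.15 0 -0.234 -0.3 0" --pt "0.15 0 -0.234 -0.46 0" --pt "0.15 0 -0.234 -0.6 0" --pt "0.15 0 -0.234 -0.68 0" --pt "0.15 0 -0.234 -0.706 0" --pt "0.15 0 -0.234 -0.706 0" --pt "-1 0 -0.234 -0.706 0" --pt "-1 0 -0.234 -0.706 0" --pt "-1 0 -0.234 -0.706 0" --pt "-1 0 -0.234 -0.706 0" --pt "-1 0 -0.234 -0.706 0" --pt "-1 0 -0.234 -0.706 0" --pt "-1 0 -0.234 -0.706 0" --pt "-1 0 -0.234 -0.706 0" --pt "-1 0 -0.234 -0.706 0"

```text
time_s: 22.25
position: [0.4851, -0.4271, 0.0569]
tcp_rot: [[-0.994, 0.108, -0.0], [0.108, 0.994, 0.0], [0.0, 0.0, -1.0]]
force: [-0.1, 0.4, 0.2]
opening: 0.01
grasp_force: 0.0
```

```bash
python3 - <<'E'
from rig import *
import cv2
c=capture("scene");cv2.imwrite("pics/s4.png",cv2.resize(c["color"][170:290,50:230,::-1],None,fx=4,fy=4,interpolation=cv2.INTER_CUBIC))
print(read_state()["opening"])
E
```

```text
0.009188190301213154
```

View pics/s4.png

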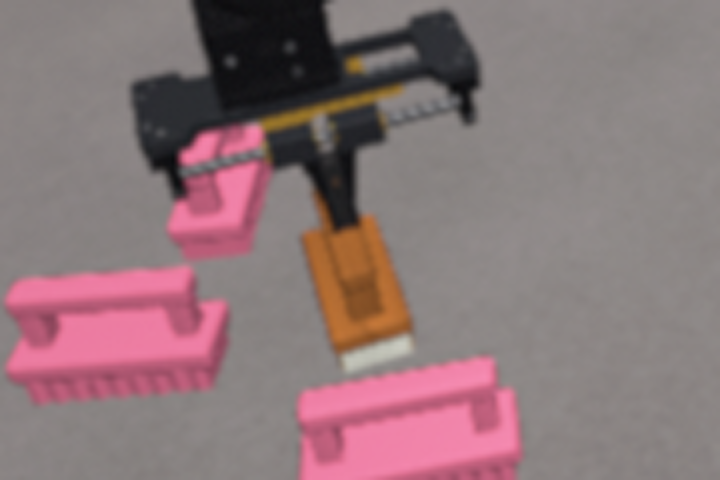

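The fingers closed on nothing at crop (340,200), and the brush has not moved. I'll check the bar's true height by casting rays in both views.

```bash
python3 - <<'E'
from u import *
t=dict(np.load("top0.npz"));s=dict(np.load("scene0.npz"))
def pr(c,p):
    q=np.linalg.inv(c["pose"])@np.array([*p,1.]);q=c["mtx"]@q[:3];return (q[:2]/q[2])
for p in((.485,-.427,.049),(.485,-.427,.074),(.538,-.4327,.074),(.4325,-.4219,.074),(.485,-.427,.034),(.485,-.427,.0)):
    v=pr(s,p);print(p,v.round(1),"crop",((v-[50,170])*4).round(0),"top",pr(t,p).round(1))
o=np.hstack([cv2.resize(s["color"][205:270,110:170,::-1],None,fx=6,fy=6,interpolation=cv2.INTER_CUBIC),cv2.resize(t["color"][173:223,340:385,::-1],(351,390),interpolation=cv2.INTER_CUBIC)])
cv2.imwrite("pics/br.png",o)
E
```

```text
(0.485, -0.427, 0.049) [137.3 232.6] crop [349. 250.] top [364.3 197.5]
(0.485, -0.427, 0.074) [135.4 225. ] crop [341. 220.] top [366.5 197.2]
(0.538, -0.4327, 0.074) [139.5 237.1] crop [358. 268.] top [368.4 181. ]
(0.4325, -0.4219, 0.074) [131.5 214. ] crop [326. 176.] top [364.8 213.2]
(0.485, -0.427, 0.034) [138.4 237. ] crop [354. 268.] top [363.1 197.8]
(0.485, -0.427, 0.0) [140.9 246.8] crop [364. 307.] top [360.3 198.2]
```

View pics/br.png

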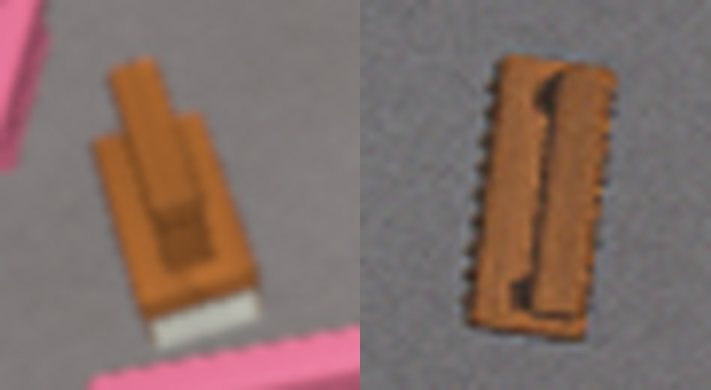

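The projection puts the bar centre at s4 crop (341,220), right under the fingers. So the estimated position agrees with the view, and I need a closer look at the fingers.

```bash
python3 - <<'E'
from rig import *
import cv2,numpy as np
c=capture("scene")["color"][195:260,105:175,::-1];t=capture("top")["color"][165:235,330:400,::-1]
cv2.imwrite("pics/s5.png",np.hstack([cv2.resize(c,(400,371),interpolation=cv2.INTER_CUBIC),cv2.resize(t,(371,371),interpolation=cv2.INTER_CUBIC)]))
s=read_state();print(s["opening"],s["grasp_force"],s["force"],s["position"],s["time_s"])
E
```

```text
0.0070693542405778275 0.0 [-0.78412463  0.42596113  0.28987972] [ 0.48504933 -0.42705975  0.05686992] 22.4
```

View pics/s5.png

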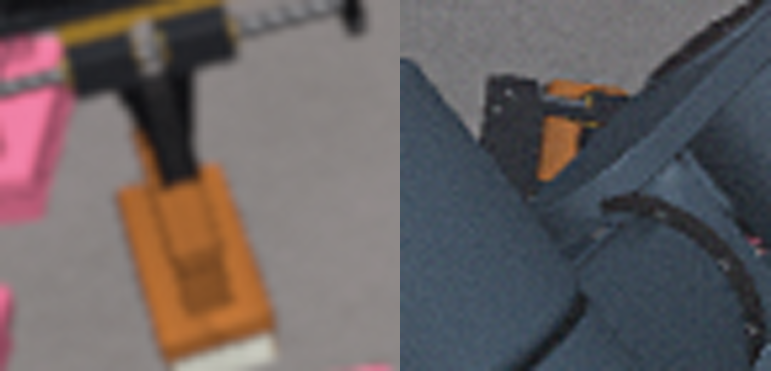

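>>> step_arm --pt "0.15 0 0 0 0" --pt "0.15 0 0 0 0" --pt "0.15 0 0 0 0" --pt "0.15 0 0 0 0" --pt "0.15 0 0 0 0"

```text
time_s: 22.9
position: [0.4851, -0.4271, 0.057]
tcp_rot: [[-0.994, 0.108, -0.0], [0.108, 0.994, -0.0], [0.0, -0.0, -1.0]]
force: [0.5, 0.4, 1.1]
opening: 0.373
grasp_force: 0.0
```

```bash
python3 - <<'E'
from rig import *
from u import *
c=capture("scene")
print([(a,ct.round(1),bb) for a,ct,bb,m in blobs(c,"brown") if ct[0]<200 and ct[1]>180])
cv2.imwrite("pics/s6.png",cv2.resize(c["color"][190:265,100:180,::-1],(640,600),interpolation=cv2.INTER_CUBIC))
E
```

```text
[(np.int32(700), array([137.8, 237.9]), array([126, 215,  27,  43], dtype=int32))]
```

View pics/s6.png

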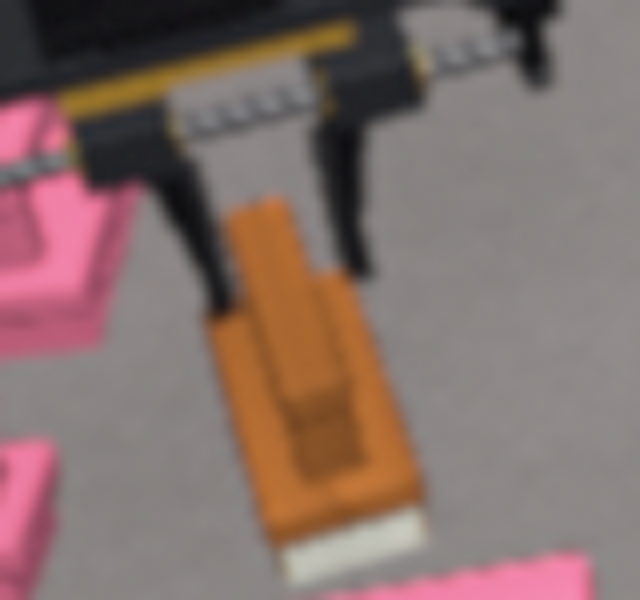

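The fingers straddle the bar, but their tips (crop (225,305) and (360,275)) sit about at bar-top height. That is roughly 20 mm higher than the stated geometry gives. I'll go 12 mm lower and close again.

>>> step_arm --pt "0.15 0 0 -0.02 0" --pt "0.15 0 0 -0.04 0" --pt "0.15 0 0 -0.048 0" --pt "0.15 0 0 -0.048 0"

```text
time_s: 23.35
position: [0.4847, -0.4267, 0.0442]
tcp_rot: [[-0.994, 0.108, -0.001], [0.108, 0.994, 0.001], [0.001, 0.001, -1.0]]
force: [0.5, -0.0, -0.6]
opening: 0.568
grasp_force: 0.0
```

>>> step_arm --pt "-1 0 0 0 0" --pt "-1 0 0 0 0" --pt "-1 0 0 0 0" --pt "-1 0 0 0 0" --pt "-1 0 0 0 0" --pt "-1 0 0 0 0"

```text
time_s: 23.95
position: [0.4852, -0.4274, 0.0451]
tcp_rot: [[-0.994, 0.108, 0.0], [0.108, 0.994, -0.001], [-0.0, -0.001, -1.0]]
force: [-0.4, -0.1, 1.2]
opening: 0.247
grasp_force: 29.9
```

```bash
python3 - <<'E'
from rig import *
from u import *
c=capture("scene")
cv2.imwrite("pics/s7.png",cv2.resize(c["color"][190:265,100:180,::-1],(640,600),interpolation=cv2.INTER_CUBIC))
E
```

View pics/s7.png

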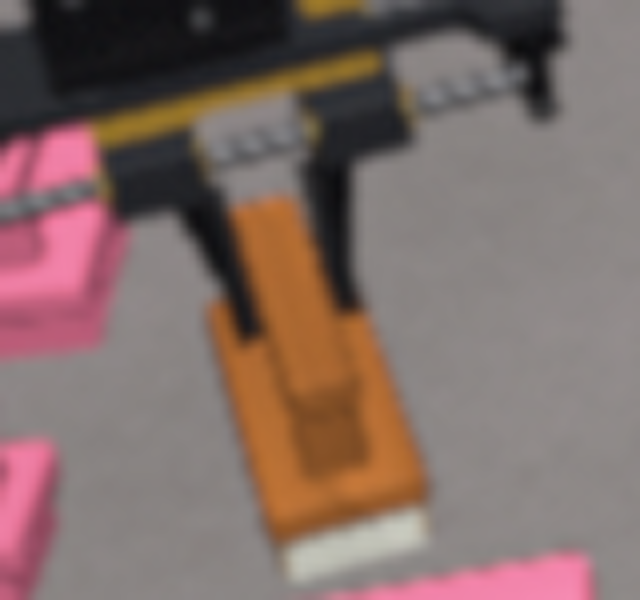

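Gripped now: the opening is 21.5 mm at 30 N, with the fingers either side of the bar at (250,330) and (350,300). I'll lift and carry it to the long bay.

>>> step_arm --pt "-1 0 0 0.06 0" --pt "-1 0 0 0.2 0" --pt "-1 0 0 0.36 0" --pt "-1 0 0.05 0.52 0" --pt "-1 0 0.15 0.62 -0.02" --pt "-1 0 0.3 0.62 -0.06" --pt "-1 0 0.46 0.62 -0.1" --pt "-1 0 0.62 0.62 -0.14" --pt "-1 0 0.78 0.62 -0.18" --pt "-1 0 0.92 0.62 -0.22" --pt "-1 0 1 0.62 -0.26" --pt "-1 0 1 0.62 -0.3" --pt "-1 0 1 0.62 -0.34" --pt "-1 0 1 0.62 -0.38" --pt "-1 0 1 0.62 -0.38"

```text
time_s: 25.5
position: [0.4849, -0.1767, 0.2007]
tcp_rot: [[-0.266, 0.964, 0.0], [0.964, 0.266, -0.0], [-0.0, 0.0, -1.0]]
force: [0.4, 0.8, -1.4]
opening: 0.25
grasp_force: 29.9
```

>>> step_arm --pt "-1 0.05 0.12 0 0" --pt "-1 0.1 0.28 0 0" --pt "-1 0.15 0.44 0 0" --pt "-1 0.2 0.6 0 0" --pt "-1 0.24 0.74 0 0" --pt "-1 0.264 0.83 0 0" --pt "-1 0.264 0.87 0 0" --pt "-1 0.264 0.87 0 0" --pt "-1 0.264 0.87 0 0" --pt "-1 0.264 0.87 -0.08 0" --pt "-1 0.264 0.87 -0.2 0" --pt "-1 0.264 0.87 -0.3 0" --pt "-1 0.264 0.87 -0.36 0" --pt "-1 0.264 0.87 -0.36 0" --pt "-1 0.264 0.87 -0.36 0"

```text
time_s: 27.0
position: [0.5513, 0.0391, 0.1102]
tcp_rot: [[-0.264, 0.965, -0.0], [0.965, 0.264, -0.0], [-0.0, -0.0, -1.0]]
force: [0.5, -0.1, -2.2]
opening: 0.248
grasp_force: 29.9
```

```bash
python3 - <<'E'
from rig import *
from u import *
c=capture("scene")
cv2.imwrite("pics/s8.png",cv2.resize(c["color"][120:260,215:375,::-1],(640,560),interpolation=cv2.INTER_CUBIC))
E
```

```text
(no output)
```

View pics/s8.png

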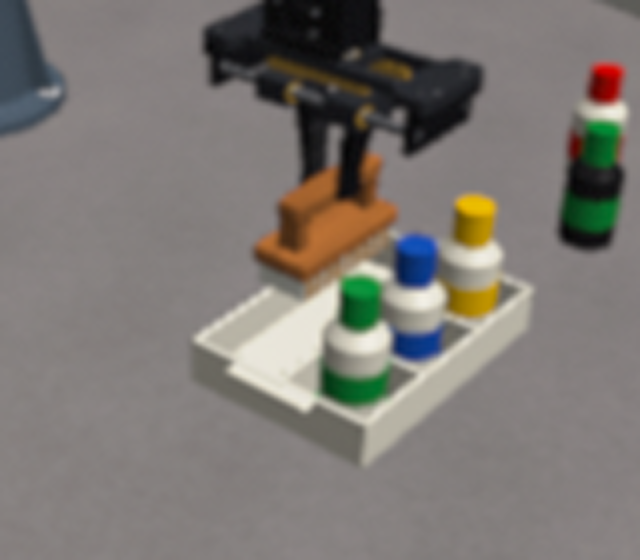

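The brush hangs level over the long bay. Before lowering it, I'll check how high the gripper body will be above the bottle caps, using its corner at crop (410,152).

```bash
python3 - <<'E'
from u import *
s=dict(np.load("scene0.npz"))
def pr(p):
    q=np.linalg.inv(s["pose"])@np.array([*p,1.]);q=s["mtx"]@q[:3];return ((q[:2]/q[2]-[215,120])*4).round(0)
y=np.array([.965,.264]);x=np.array([-.264,.965]);o=np.array([.5513,.0391])
for a in(.075,.095):
  for b in(-.0375,0,.0375):
    print(a,b,[(z,pr((*(o+a*y+b*x),z)).tolist()) for z in(.15,.17,.19,.21)])
print("tips",[(z,pr((*o,z)).tolist()) for z in (.102,.12,.14)])
print("cap blue top",pr((.627,.0615,.115)))
E
```

```text
0.075 -0.0375 [(0.15, [386.0, 216.0]), (0.17, [389.0, 190.0]), (0.19, [391.0, 163.0]), (0.21, [393.0, 136.0])]
0.075 0 [(0.15, [417.0, 195.0]), (0.17, [420.0, 170.0]), (0.19, [422.0, 144.0]), (0.21, [425.0, 117.0])]
0.075 0.0375 [(0.15, [446.0, 176.0]), (0.17, [449.0, 151.0]), (0.19, [452.0, 125.0]), (0.21, [455.0, 99.0])]
0.095 -0.0375 [(0.15, [411.0, 226.0]), (0.17, [414.0, 200.0]), (0.19, [417.0, 173.0]), (0.21, [419.0, 145.0])]
0.095 0 [(0.15, [442.0, 205.0]), (0.17, [445.0, 179.0]), (0.19, [448.0, 153.0]), (0.21, [451.0, 126.0])]
0.095 0.0375 [(0.15, [471.0, 185.0]), (0.17, [474.0, 159.0]), (0.19, [477.0, 133.0]), (0.21, [480.0, 107.0])]
tips [(0.102, [326.0, 220.0]), (0.12, [327.0, 198.0]), (0.14, [328.0, 174.0])]
cap blue top [419. 240.]
```

The body bottom is about 95 mm above the TCP, so it clears the caps by about 25 mm. Lowering and releasing with a small opening.

>>> step_arm --pt "-1 0 0 -0.06 0" --pt "-1 0 0 -0.14 0" --pt "-1 0 0 -0.2 0" --pt "-1 0 0 -0.23 0" --pt "-1 0 0 -0.242 0" --pt "-1 0 0 -0.242 0" --pt "-1 0 0 -0.242 0"

```text
time_s: 27.75
position: [0.5519, 0.0403, 0.0503]
tcp_rot: [[-0.265, 0.964, 0.002], [0.964, 0.265, -0.0], [-0.001, 0.002, -1.0]]
force: [0.1, -0.3, -1.7]
opening: 0.248
grasp_force: 29.9
```

>>> step_arm --pt "-0.1 0 0 0 0" --pt "-0.1 0 0 0 0" --pt "-0.1 0 0 0 0" --pt "-0.1 0 0 0 0" --pt "-0.1 0 0 0.08 0" --pt "-0.1 0 0 0.24 0" --pt "-0.1 0 0 0.42 0" --pt "-0.1 0 0 0.6 0" --pt "-0.1 -0.2 0 0.7 0" --pt "-0.1 -0.4 0 0.7 0" --pt "-0.1 -0.6 0 0.7 0" --pt "-0.1 -0.6 0 0.7 0" --pt "-0.1 -0.6 0 0.7 0"

```text
time_s: 29.05
position: [0.3995, 0.0407, 0.2248]
tcp_rot: [[-0.265, 0.964, 0.0], [0.964, 0.265, 0.0], [-0.0, 0.0, -1.0]]
force: [0.9, 0.4, 1.1]
opening: 0.45
grasp_force: 0.0
```

```bash
python3 - <<'E'
from rig import *
from u import *
a=capture("scene")["color"][120:260,215:375,::-1];t=capture("top")["color"][110:220,90:290,::-1]
cv2.imwrite("pics/s9.png",np.hstack([cv2.resize(a,(400,350),interpolation=cv2.INTER_CUBIC),cv2.resize(t,(400,220),interpolation=cv2.INTER_CUBIC) if 0 else cv2.copyMakeBorder(cv2.resize(t,(400,220)),0,130,0,0,0)]))
E
```

```text
(no output)
```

View pics/s9.png

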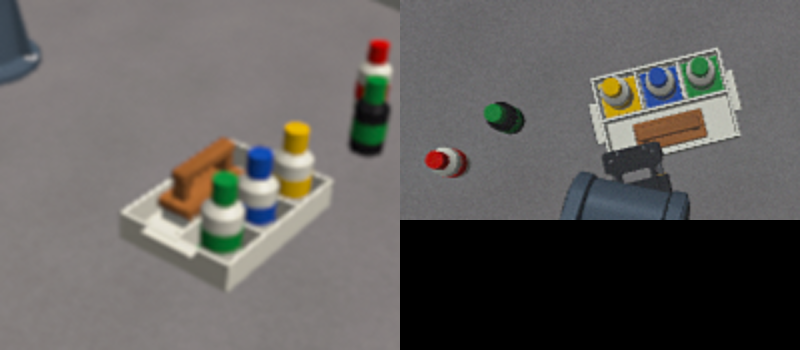

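Everything is in place: three bottles upright in their matching bays (right view, (617,95), (660,82), (700,72)) and the brush lying in the long bay at (670,128). The black and red-capped bottles have not moved.

```bash
python3 -c "
from rig import *
print(hand_in())"
```

```text
the job is handed in; nothing more can be done
None
```

The job is handed in: the blue, green and yellow bottles stand in their matching bays, the brush lies bristles down in the long bay, and the black and red-capped bottles were left where they stood (about 29 s of the 106 s used).

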